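# Set and lock the presser-foot pressure of a sewing machine

## Robot

A 6-joint arm with a two-finger parallel gripper is mounted at the origin on the work surface. World frame = base frame: x ahead of the robot, y to its left, z up, the work surface at z = 0. Lengths are in mm, angles in degrees, forces in N, time in s.
With the tool pointing down it reaches from about 300 to 850 mm from the base axis. Payload 4.2 kg.
Tool frame: the origin (TCP) lies at the very end of the fingers, on their centre line; the grasp point (between the pads) lies 19 mm behind it (env.grip_point_offset is the distance from the TCP to the grasp point, in mm); z points along the fingers, y is the line along which they close (so a half turn about z gives the same grasp; the last joint's range is limited). The gripper opens to 91 mm and grips with 3 to 60 N. Pads are 32 mm wide; open, the fingers measure 118 mm over their backs; the gripper's body (76 mm by 178 mm) begins 60 mm behind the grasp point.
Start: joints at [-72.938, 18.312, 89.639, -0, 72.044, -1.146], TCP at [179.678, -546.223, 213.976] pointing down, gripper open.
Joint ranges: [-177.97, 177.97], [-48.28, 115.42], [12.27, 149.76], [-77.06, 257.06], [2.81, 150.46], [-146.56, 146.56]. Speed limits (degrees/s): [147.25, 147.25, 180, 180, 180, 180].

## Interface

Orientations are given as [roll, pitch, yaw] about the fixed x, y, z axes, in that order (R = Rz(yaw) Ry(pitch) Rx(roll)).
In Python, from workcell import env gives the robot as it stands. The module is installed in compiled form; this text tells all that it offers.
- The arm moves only by the tool arm_command, never from a script. Its argument "rows" is a list of rows, each an object with "delta_pos": the shift along the tool's x, y, z in mm, a list of three; "roll": the turn about the tool's z in units of 5 degrees (1.0 is 5 degrees); "jaw": the opening in per cent of the stroke, from 0 (shut) to 100 (fully open). A call has 1 to 20 rows; each row is the pose to reach, as a shift and turn from the pose commanded when the call began, along the tool's axes at that moment; what a row does not reach only later rows make up. A row lasts 1/12 s, in which the tool goes at most 41.7 mm and 7.16 degrees, less where a joint would pass 70% of its speed; a pose out of reach is approached as far as the arm can. A call with a gripper value outside its range is refused whole. The fingers move at their own pace and stop on an object; "squeeze" is the grip in N (left out, the last holds). Time passes only in rows, so rows that repeat a pose let the fingers close. It gives the time, the measured TCP pose, the force, the opening and the grip force at its end, in the units of the state.
- env.state(): the state, without advancing time (a new reading comes with each control period).
- env.grab_frame(name): name is "scene" or "side" or "wrist"; returns a dict with "img" (400x640x3 uint8, blue, green, red), "z_map" (400x640 float32, mm along the optical axis (not along the pixel's ray), 0 where there is no reading), "fov_y" (degrees; the focal length in pixels is half the picture's height over the tangent of half this angle, whatever the lens; pixels are square), "cx", "cy" (the principal point, pixels), "R" (3x3) and "t" (3): a world point X has camera coordinates R X + t; the wrist camera has in their place "T_tool_cam" (4x4, takes a point from camera to tool coordinates, whose origin is the TCP and whose axes are the flange's). Camera axes: x right, y down, z forward; pixel columns grow to the right and rows downward; lengths in mm; the calibration is good to about 2 mm. The wrist camera is an equidistant fisheye: a pixel r from the principal point sees the ray r / f radians off the axis. A picture is of the moment at which its call begins: read the wrist's pose just before it.
- env.job_done(): hands the job in; it is judged then, once.
The state is a dict: "time_s": time; "qpos": joint angles; "qvel": joint speeds; "effort": joint torques, N m; "ee_pos": TCP position; "ee_rot": TCP orientation; "force": force on the tool from outside, world axes, zero at the start; "torque": the same for the moment, N m; "gripper_width": finger opening in mm; "gripper_force": force on a finger pad.
Only numpy, scipy, OpenCV 4.12 (cv2) and the standard library are available. Lean on these libraries where they do the work, as an engineer would, in place of code of your own. Each camera call takes 0.05 s, during which the arm holds its last target. There are 200 camera calls.

## Task

The sewing machine is being set up for heavier material: on top of its head, turn the black pointer knob of the presser-foot pressure regulator clockwise until its pointer stands at the one long mark of the scale. Then turn the knurled lock ring under the knob clockwise until it stops, so that it is tight and the knob still points at the long mark. Leave the other things on the machine and the table where they are.

Things in the scene. Friction and masses are not known exactly. Their poses are not given: they have to be found in the camera images.
- machine: White industrial sewing machine fixed in the table, in another place and yaw (within 0.3 rad) each time. Origin: centre of its bed at table height; x to its back (front -x faces the robot at yaw 0), y to the needle end, z up. Bed 178 x 476 x 8 mm (x, y, z). Arm and head top 245 mm above the table; head 96 x 98 mm, centred at y 155 mm. Handwheel at the -y end, up to y -282 mm.
- regulator_foot (a point): On the machine's head, at its top face (245 mm above the table), where the regulator's vertical axis meets it; axes as the machine's. Above it: scale plate 78 mm wide, 2 mm thick; bushing 30 mm wide to 10 mm; lock ring 42 mm wide from 10 to 22 mm; bare 14 mm screw; knob from 25 to 51 mm. Nearest other thing on the arm's top: a thin pin 44 mm high, 112 mm away towards -y.
- knob_grip (a point): On the axis, 40 mm above the head's top, mid-height of the knob's bar; turns with the knob: x along the bar to the pointer, z up. Black knob: round skirt 29 mm wide (25 to 29 mm above the head's top), on it an upright bar 11 mm thick (y), 22 mm high (29 to 51 mm), blunt 9 mm behind the axis, tapering over the last 9 mm to the pointer tip 17 mm ahead. White line on top, axis to tip.
- pressure_knob (a joint): Knob angle (rad), grows clockwise seen from above; stops at 0 and 2.618. At 0 the pointer is 75 degrees anticlockwise (from above) of the machine's front direction (-x); at 1.309 it points to the front, at 1.745 at the long mark. Starts at 0.3 to 1.05. Even friction of 0.05 N m; stays where it is left.
- long_mark (a point): Middle of the long mark, 31 mm from the axis on top of the scale plate (247 mm above the table). The plate has seven dark radial marks 25 degrees apart on the side of the machine's front; six are 6 mm long, and the fifth counted clockwise is the long one, 15 mm.
- ring_grip (a point): Centre of the steel lock ring, on the axis, 16 mm above the head's top (261 mm above the table). Knurled disc 42 mm wide, 12 mm high; wider than the knob above it, so fingers can reach down on both sides of the knob and close on its rim at any yaw.
- lock_ring (a joint): Lock ring angle (rad), grows clockwise seen from above; tight at 1.6, a hard stop. Starts loose at 0.3 to 0.8. Even friction of 0.06 N m; stays where it is left, does not drag the knob or visibly change height.
- pin_dish: Round magnetic pin dish, 56 mm wide, 14 mm high, on the machine's arm, some 190 to 240 mm from the regulator; a bystander; origin under its centre.
- bobbin: Small bobbin, 21 mm wide, 12 mm high, on the machine's bed; bystander.
- shears: Black-handled tailor's shears, 250 mm, flat on the table to the left; bystander.
- snips: Thread snips, 115 mm, flat on the table, near left; bystander.
- tape_measure: White round tape measure, 54 mm wide, 16 mm high; bystander.
- pattern_weight: Steel pattern weight, 72 mm wide, 44 mm high; bystander.
- thread_cone: Cone of thread, 70 mm wide, 125 mm high, far left; bystander.
- screwdriver: Screwdriver, 160 mm, on the table to the right; bystander.

How it is judged (in metres and radians):
On the way, in this order (a step that is already met when the one before it is completed fails the run):
1. the knob's pointer stands at the long mark (within 7 degrees) while the lock ring is still loose (value of joint pressure_knob between 1.625 and 1.865 rad and value of joint lock_ring below 1.3 rad), for 0.3 s.
2. the lock ring is tight (within 0.08 rad of its stop) and the pointer still at the long mark (value of joint pressure_knob between 1.625 and 1.865 rad and value of joint lock_ring above 1.52 rad), for 0.2 s.
At the end, for the whole second after the job is handed in: The knob points at the long mark within 7 degrees (joint 1.745 +/- 0.12), the lock ring is tight (within 0.08 rad of its stop), and the loose things on the machine and table are within 30 mm of where they were (all of step 2 and distance of each of pin_dish, bobbin, shears, snips, tape_measure, pattern_weight, thread_cone, screwdriver from where it was at the start of the episode below 0.03 m); the robot touches nothing.
It fails at once if another thing on the machine or the table is moved by more than 30 mm (distance of any of pin_dish, bobbin, shears, snips, tape_measure, pattern_weight, thread_cone, screwdriver from where it was at the start of the episode above 0.03 m).
It also fails if it takes over 54 s, if anything falls off the work surface, if the arm or the gripper's body presses on something with over 40 N, if the wrist force passes 120 N, or if a joint passes its speed limit or range.

## Working session

There is one attempt and no reset: what is moved stays moved. The work goes in short steps, Python scripts to look and compute and a tool call to move; the robot and the scene stay as the last step left them, time stands still between calls to the robot, and variables do not carry over. Pictures are saved under pics/ and viewed, at most 10 in all, crops included, and the job is handed in when it is done.

Besides the shell and the picture viewer there is one more tool, called after "Call:" by a JSON object that holds its "api" and its "payload", one argument or row to a line. arm_command: Moves the arm, as the interface text tells. Its arguments: {"type":"object","properties":{"rows":{"type":"array"},"squeeze":{"type":"number"}},"required":["rows"]}

```bash
mkdir -p pics; cat > h.py <<'E'
from workcell import env
import numpy as np, cv2
from scipy.spatial.transform import Rotation as Ro
def grab(n):
    s=env.state(); g=env.grab_frame(n)
    g['f']=200/np.tan(np.radians(g['fov_y']/2))
    if n=='wrist':
        T=np.eye(4);T[:3,:3]=Ro.from_euler('xyz',s['ee_rot'],degrees=True).as_matrix();T[:3,3]=s['ee_pos']
        M=T@g['T_tool_cam']; g['C']=M[:3,3]; g['A']=M[:3,:3]
    else:
        g['A']=np.array(g['R']).T; g['C']=-g['A']@np.array(g['t'])
    g['fish']=n=='wrist'; return g
def ray(g,uv):
    uv=np.atleast_2d(np.array(uv,float)); d=(uv-[g['cx'],g['cy']])/g['f']
    if g['fish']:
        r=np.linalg.norm(d,axis=1,keepdims=True)+1e-9
        d=np.c_[d/r*np.sin(r),np.cos(r)]
    else: d=np.c_[d,np.ones(len(d))]
    return d@g['A'].T
def onz(g,uv,z):
    d=ray(g,uv); return g['C']+d*((z-g['C'][2])/d[:,2])[:,None]
def cloud(g):
    v,u=np.mgrid[:400,:640]; d=ray(g,np.c_[u.ravel(),v.ravel()])
    ax=g['A'][:,2]; P=g['C']+d*(g['z_map'].ravel()/(d@ax))[:,None]
    P[g['z_map'].ravel()<=0]=np.nan
    return P.reshape(400,640,3)
def proj(g,X):
    c=(np.atleast_2d(X)-g['C'])@g['A']
    if g['fish']:
        r=np.hypot(c[:,0],c[:,1]); th=np.arctan2(r,c[:,2]); return c[:,:2]/r[:,None]*th[:,None]*g['f']+[g['cx'],g['cy']]
    return c[:,:2]/c[:,2:]*g['f']+[g['cx'],g['cy']]
E
python3 - <<'E'
from h import *
print(env.state())
a=grab('scene');b=grab('side')
for n,g in (('scene',a),('side',b)):
    print(n,g['f'],g['C'],g['A'][:,2])
    P=cloud(g); 
    m=(abs(P[...,2]-245)<5)
    q=P[m]; print(len(q), np.nanpercentile(q,[1,50,99],axis=0) if len(q) else '')
    m=(P[...,2]>285)&(P[...,2]<300); print('knob?',m.sum(),np.nanmedian(P[m],axis=0) if m.any() else '')
cv2.imwrite('pics/a.png',np.vstack([cv2.resize(a['img'],(480,300)),cv2.resize(b['img'],(480,300))]))
E
```

```text
{'time_s': 0.0, 'qpos': array([-7.29371366e+01,  1.83515401e+01,  8.97088223e+01,  1.38670555e-04,
        7.20413190e+01, -1.14819193e+00]), 'qvel': array([ 0.04534008,  0.02179758, -0.00225168,  0.01508061,  0.01869293,
       -0.00072629]), 'effort': array([-5.51196244e-04, -4.12463880e+01, -2.31978089e+01,  7.25805270e-02,
        4.56652581e-02, -1.57683462e-04]), 'ee_pos': array([ 179.52736721, -545.71602178,  213.10490581]), 'ee_rot': array([-1.79898342e+02, -2.16934261e-03,  1.82110105e+01]), 'force': array([-0.7563493 , -0.06977379,  0.55503986]), 'torque': array([0.04817926, 0.03785305, 0.02305468]), 'gripper_force': 0.0, 'gripper_width': 91.00549155879014}
scene 457.90473208383884 [1473.76881676 -328.87660761 1327.85899131] [-0.60554818  0.21347761 -0.76664119]
3208 [[-210.17832124 -921.95087992  240.14543903]
 [ 621.70304921 -150.7389043   244.51208736]
 [ 705.01052664 1430.39294217  249.76306228]]
knob? 1886 [ 208.90215123 -828.0636474   297.0989699 ]
side 378.1902080311956 [ -29.17064638  734.27523845 1040.2544424 ] [ 0.4346813  -0.59818061 -0.67322517]
2565 [[ -194.62764322 -1818.82694225   240.10318412]
 [  617.33057941  -204.80314446   244.55707737]
 [ 2154.4914092    218.82778789   249.7711159 ]]
knob? 2159 [ 455.40921953 -859.74303866  293.1337907 ]
```

View pics/a.png

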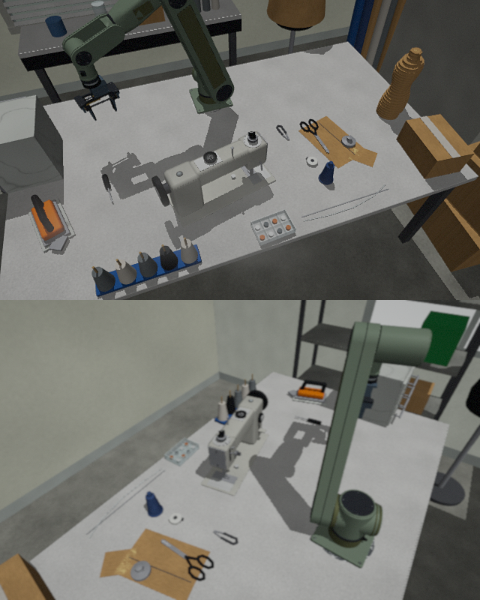

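Scene view: the regulator knob is near (335,180) in full-size pixels, and near (295,181) in the side view. The pin dish is at about (280,208) in the scene view.

```bash
python3 - <<'E'
from h import *
for n,(u,v) in (('scene',(335,178)),('side',(295,181))):
    g=grab(n);P=cloud(g)
    w=P[v-30:v+30,u-30:u+30].reshape(-1,3)
    k=w[(w[:,2]>287)&(w[:,2]<305)]; print(n,'knob',len(k),k.mean(0) if len(k) else '')
    X=P[...,0];Y=P[...,1];Z=P[...,2]
    m=(abs(Z-245)<4)&(X>450)&(X<850)&(Y>-500)&(Y<200)
    q=P[m][:,:2].astype(np.float32); r=cv2.minAreaRect(q); print(len(q),cv2.boxPoints(r).round(),r[2])
w=grab('wrist'); print(w['T_tool_cam'],w['f'],w['cx'],w['cy'])
g=grab('scene'); cv2.imwrite('pics/b.png',cv2.resize(g['img'][130:260,200:400],(800,520),interpolation=cv2.INTER_CUBIC))
E
```

```text
scene knob 43 [595.27473826  11.28021091 293.52018563]
2221 [[ 533.   72.]
 [ 631. -403.]
 [ 723. -384.]
 [ 625.   91.]] 11.665634155273438
side knob 38 [586.14681609  17.63680794 293.85861132]
1307 [[ 525.   74.]
 [ 623. -401.]
 [ 712. -382.]
 [ 614.   93.]] 11.647302627563477
[[-1.12811199e-03 -9.62839946e-01 -2.70070299e-01  7.65833167e+01]
 [ 9.99999065e-01 -1.29509472e-03  4.40100222e-04 -1.39064225e-01]
 [-7.73512691e-04 -2.70069550e-01  9.62840506e-01 -1.71179798e+02]
 [ 0.00000000e+00  0.00000000e+00  0.00000000e+00  1.00000000e+00]] 309.70691628693146 319.99051834346784 201.98909410948406
```

View pics/b.png

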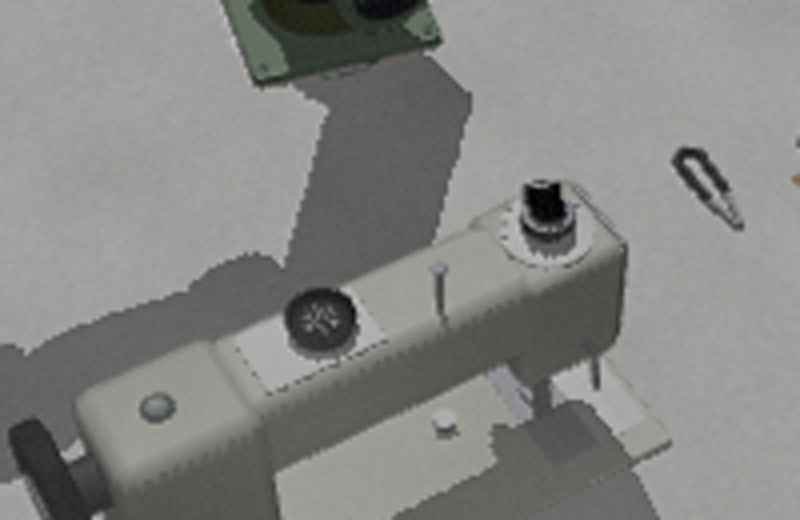

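Machine yaw is about 11.7° and the knob axis is near (590,14). I'll go up, then over it.

Call:
{"api": "arm_command", "payload": {
  "rows": [
    {"delta_pos":[0,0,-42],"roll":0,"jaw":100},
    {"delta_pos":[0,0,-84],"roll":0,"jaw":100},
    {"delta_pos":[0,0,-126],"roll":0,"jaw":100},
    {"delta_pos":[28,-20,-145],"roll":0,"jaw":100},
    {"delta_pos":[565,-405,-145],"roll":0,"jaw":100},
    {"delta_pos":[565,-405,-145],"roll":0,"jaw":100},
    {"delta_pos":[565,-405,-145],"roll":0,"jaw":100},
    {"delta_pos":[565,-405,-145],"roll":0,"jaw":100},
    {"delta_pos":[565,-405,-145],"roll":0,"jaw":100},
    {"delta_pos":[565,-405,-145],"roll":0,"jaw":100},
    {"delta_pos":[565,-405,-145],"roll":0,"jaw":100},
    {"delta_pos":[565,-405,-145],"roll":0,"jaw":100},
    {"delta_pos":[565,-405,-145],"roll":0,"jaw":100},
    {"delta_pos":[565,-405,-145],"roll":0,"jaw":100},
    {"delta_pos":[565,-405,-145],"roll":0,"jaw":100},
    {"delta_pos":[565,-405,-145],"roll":0,"jaw":100},
    {"delta_pos":[565,-405,-145],"roll":0,"jaw":100},
    {"delta_pos":[565,-405,-145],"roll":0,"jaw":100},
    {"delta_pos":[565,-405,-145],"roll":0,"jaw":100},
    {"delta_pos":[565,-405,-145],"roll":0,"jaw":100}
  ]
}}

```text
time_s: 1.97
ee_pos: [590.9, 17.6, 358.7]
ee_rot: [-180.0, -0.0, 18.3]
force: [1.0, 0.3, 0.5]
gripper_width: 91.5
gripper_force: 0.0
```

```bash
python3 - <<'E'
from h import *
g=grab('wrist'); s=env.state(); print(s['ee_pos'],s['ee_rot'])
c=proj(g,[590,15,290])[0]; print(c)
x,y=int(c[0]),int(c[1]); x0,y0=max(0,x-100),max(0,y-75)
print(x0,y0)
np.savez('w1.npz',**{k:v for k,v in g.items()})
cv2.imwrite('pics/c.png',cv2.resize(g['img'][y0:y0+150,x0:x0+200],(800,600),interpolation=cv2.INTER_CUBIC))
E
```

```text
[594.23038598  22.65568207 357.27079671] [-179.73709259   -0.19195484   18.5299659 ]
[322.79707141 215.01330348]
222 140
```

View pics/c.png

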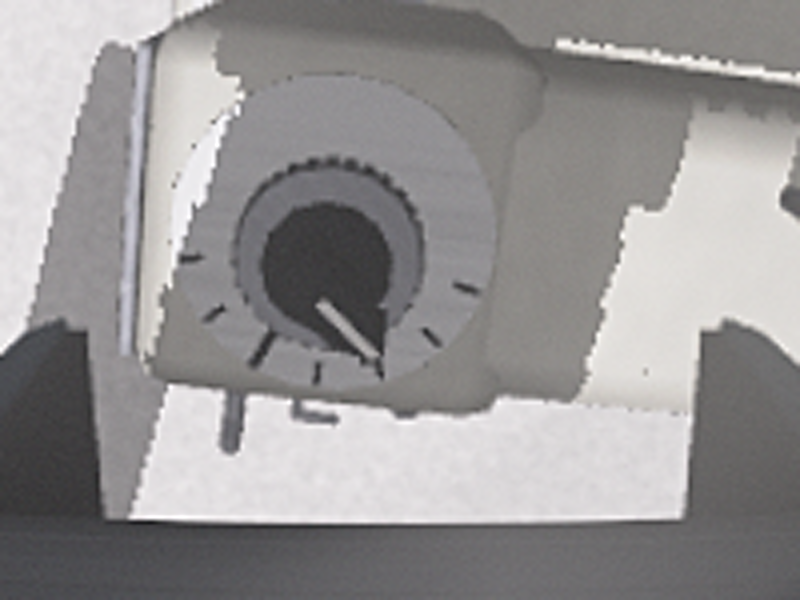

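The wrist view shows the plate with its centre near crop (334,231) and the white pointer line from (320,302) to (378,358). The long mark is at about (262,348).

```bash
python3 - <<'E'
from h import *
g=dict(np.load('w1.npz')); g['fish']=True
f=lambda p:np.array(p,float)/4+[222,140]-0.4
# plate rim
rim=np.array([(497,215),(330,73),(172,210),(195,315),(340,389),(475,300),(440,110),(240,100)])
R=onz(g,f(rim),247); A=np.c_[2*R[:,:2],np.ones(8)]; s=np.linalg.lstsq(A,(R[:,:2]**2).sum(1),rcond=None)[0]
print('plate c',s[:2],'r',np.sqrt(s[2]+s[0]**2+s[1]**2)); c=s[:2]
a=onz(g,f((320,302)),296)[0];b=onz(g,f((378,358)),296)[0]
print('line',a,b,np.linalg.norm(b-a)); an=lambda v:np.degrees(np.arctan2(v[1],v[0]))%360
print('pointer',an((b-a)[:2]),an(b[:2]-c))
for p in [(465,289),(431,338),(317,373),(262,348),(214,313),(190,259)]:
    m=onz(g,f(p),247)[0][:2]-c; print(p,an(m),np.hypot(*m))
sk=np.array([(260,262),(325,200),(390,262)]); K=onz(g,f(sk),274);print(K)
for z,p in ((0,0),): pass
E
```

```text
plate c [587.04488688  31.79816526] r 38.81768190465036
line [586.49579729  31.65000265 296.        ] [578.80713669  17.02861107 296.        ] 16.519703191538675
pointer 242.26235643640473 240.84931415964996
(465, 289) 265.4763606891254 34.409210505397866
(431, 338) 240.8271009539327 34.9959913458707
(317, 373) 191.43181281081561 35.14672835497343
(262, 348) 166.6129140355468 33.36946967353859
(214, 313) 142.12942371653435 34.86384120865943
(190, 259) 117.87913326697993 34.69158125617737
[[583.83102119  45.7322822  274.        ]
 [601.32872951  36.45993524 274.        ]
 [592.61273619  19.06436002 274.        ]]
```

```bash
python3 - <<'E'
from h import *
for i in range(4):
    s=env.state(); print(s['time_s'],s['ee_pos'],s['ee_rot'],s['force']); g=grab('wrist')
c=proj(g,[[586.8,31.7,296],[578.9,17.1,296]]); print(c, 'last time', [(320/4+222,302/4+140),(378/4+222,358/4+140)])
h=g['img'][170:240,270:340].astype(int); hsv=g['img']
x0,y0=[int(v) for v in c[0]-[60,60]]
cv2.imwrite('pics/d.png',cv2.resize(g['img'][y0:y0+120,x0:x0+120],(600,600),interpolation=cv2.INTER_CUBIC)); print(x0,y0)
np.savez('w2.npz',**{k:v for k,v in g.items()})
E
```

```text
2.0167 [594.23038598  22.65568207 357.27079671] [-179.73709259   -0.19195484   18.5299659 ] [2.71421637 3.94354306 0.80571084]
2.0667 [592.10466393  19.40053559 357.17938803] [-1.79884321e+02  2.61503152e-02  1.85296498e+01] [ 0.04866791 -0.26315728 -0.4514617 ]
2.1167 [590.71674059  17.09496067 357.6223354 ] [-1.79971734e+02  1.05079012e-01  1.84190445e+01] [ 0.41683706 -0.85095152  1.24173826]
2.1667 [589.9344464   15.67476768 358.15449006] [1.79993718e+02 9.98605828e-02 1.83122325e+01] [0.11227319 0.26654179 0.53571209]
[[299.57568308 212.9206264 ]
 [314.04723246 227.24195183]] last time [(302.0, 215.5), (316.5, 229.5)]
239 152
```

View pics/d.png

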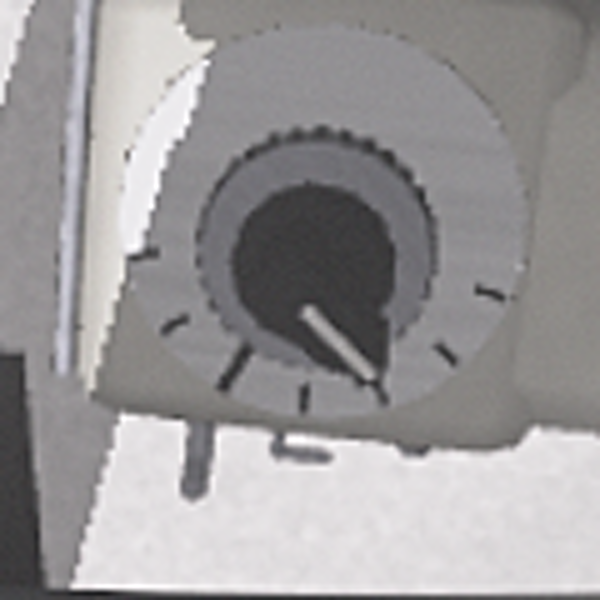

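The second view confirms it: line start at crop (304,311), within about 1 mm of prediction. The axis is near (586.3,31.3), the pointer at 241.5° and the long mark at 166.7°, so the turn is about 75° clockwise. Now align with the bar and go down.

Call:
{"api": "arm_command", "payload": {
  "rows": [
    {"delta_pos":[1.7,-16.5,0],"roll":-1.4,"jaw":100},
    {"delta_pos":[1.7,-16.5,0],"roll":-2.8,"jaw":100},
    {"delta_pos":[1.7,-16.5,0],"roll":-4.2,"jaw":100},
    {"delta_pos":[1.7,-16.5,0],"roll":-5.6,"jaw":100},
    {"delta_pos":[1.7,-16.5,20],"roll":-7,"jaw":70},
    {"delta_pos":[1.7,-16.5,40],"roll":-8.64,"jaw":60},
    {"delta_pos":[1.7,-16.5,60],"roll":-8.64,"jaw":60},
    {"delta_pos":[1.7,-16.5,72],"roll":-8.64,"jaw":60},
    {"delta_pos":[1.7,-16.5,81],"roll":-8.64,"jaw":60},
    {"delta_pos":[1.7,-16.5,81],"roll":-8.64,"jaw":60},
    {"delta_pos":[1.7,-16.5,81],"roll":-8.64,"jaw":60},
    {"delta_pos":[1.7,-16.5,81],"roll":-8.64,"jaw":60},
    {"delta_pos":[1.7,-16.5,81],"roll":-8.64,"jaw":60},
    {"delta_pos":[1.7,-16.5,81],"roll":-8.64,"jaw":60}
  ]
}}

```text
time_s: 3.38
ee_pos: [586.7, 31.2, 278.9]
ee_rot: [179.9, -0.1, 61.4]
force: [0.5, 0.1, 0.7]
gripper_width: 54.5
gripper_force: 0.0
```

Call:
{"api": "arm_command", "payload": {
  "rows": [
    {"delta_pos":[0,0,1.5],"roll":0,"jaw":20},
    {"delta_pos":[0,0,1.5],"roll":0,"jaw":5},
    {"delta_pos":[0,0,1.5],"roll":0,"jaw":0},
    {"delta_pos":[0,0,1.5],"roll":0,"jaw":0},
    {"delta_pos":[0,0,1.5],"roll":0,"jaw":0},
    {"delta_pos":[0,0,1.5],"roll":0,"jaw":0},
    {"delta_pos":[0,0,1.5],"roll":0,"jaw":0},
    {"delta_pos":[0,0,1.5],"roll":0,"jaw":0},
    {"delta_pos":[0,0,1.5],"roll":0,"jaw":0},
    {"delta_pos":[0,0,1.5],"roll":0,"jaw":0}
  ],
  "squeeze": 15
}}

```text
time_s: 4.22
ee_pos: [586.3, 31.3, 276.4]
ee_rot: [180.0, 0.0, 61.4]
force: [-0.2, 0.0, 0.6]
gripper_width: 10.8
gripper_force: 15.0
```

Call:
{"api": "arm_command", "payload": {
  "rows": [
    {"delta_pos":[0,0,0],"roll":1,"jaw":0},
    {"delta_pos":[0,0,0],"roll":2,"jaw":0},
    {"delta_pos":[0,0,0],"roll":3,"jaw":0},
    {"delta_pos":[0,0,0],"roll":4,"jaw":0},
    {"delta_pos":[0,0,0],"roll":5,"jaw":0},
    {"delta_pos":[0,0,0],"roll":6,"jaw":0},
    {"delta_pos":[0,0,0],"roll":7,"jaw":0},
    {"delta_pos":[0,0,0],"roll":8,"jaw":0},
    {"delta_pos":[0,0,0],"roll":9,"jaw":0},
    {"delta_pos":[0,0,0],"roll":10,"jaw":0},
    {"delta_pos":[0,0,0],"roll":11,"jaw":0},
    {"delta_pos":[0,0,0],"roll":12,"jaw":0},
    {"delta_pos":[0,0,0],"roll":13,"jaw":0},
    {"delta_pos":[0,0,0],"roll":14,"jaw":0},
    {"delta_pos":[0,0,0],"roll":14.94,"jaw":0},
    {"delta_pos":[0,0,0],"roll":14.94,"jaw":0},
    {"delta_pos":[0,0,0],"roll":14.94,"jaw":0},
    {"delta_pos":[0,0,0],"roll":14.94,"jaw":0},
    {"delta_pos":[0,0,0],"roll":14.94,"jaw":0},
    {"delta_pos":[0,0,0],"roll":14.94,"jaw":0}
  ]
}}

```text
time_s: 5.88
ee_pos: [586.1, 31.6, 276.4]
ee_rot: [-180.0, 0.0, -13.2]
force: [-0.8, 1.7, 0.6]
gripper_width: 11.0
gripper_force: 15.0
```

Call:
{"api": "arm_command", "payload": {
  "rows": [
    {"delta_pos":[0,0,0],"roll":0,"jaw":60},
    {"delta_pos":[0,0,0],"roll":0,"jaw":60},
    {"delta_pos":[0,0,0],"roll":0,"jaw":60},
    {"delta_pos":[0,0,-20],"roll":0,"jaw":80},
    {"delta_pos":[0,0,-50],"roll":0,"jaw":100},
    {"delta_pos":[0,0,-80],"roll":-1.4,"jaw":100},
    {"delta_pos":[0,0,-80],"roll":-2.8,"jaw":100},
    {"delta_pos":[0,0,-80],"roll":-4.2,"jaw":100},
    {"delta_pos":[0,0,-80],"roll":-5.6,"jaw":100},
    {"delta_pos":[0,0,-80],"roll":-7,"jaw":100},
    {"delta_pos":[0,0,-80],"roll":-8.4,"jaw":100},
    {"delta_pos":[0,0,-80],"roll":-9.8,"jaw":100},
    {"delta_pos":[0,0,-80],"roll":-11.2,"jaw":100},
    {"delta_pos":[0,0,-80],"roll":-12.6,"jaw":100},
    {"delta_pos":[0,0,-80],"roll":-14,"jaw":100},
    {"delta_pos":[0,0,-80],"roll":-15.4,"jaw":100},
    {"delta_pos":[0,0,-80],"roll":-16.6,"jaw":100},
    {"delta_pos":[0,0,-80],"roll":-16.6,"jaw":100},
    {"delta_pos":[0,0,-80],"roll":-16.6,"jaw":100},
    {"delta_pos":[0,0,-80],"roll":-16.6,"jaw":100}
  ]
}}

```text
time_s: 7.55
ee_pos: [586.3, 31.1, 356.4]
ee_rot: [180.0, 0.0, 69.6]
force: [0.5, -0.7, 0.0]
gripper_width: 91.2
gripper_force: 0.0
```

```bash
python3 - <<'E'
from h import *
s=env.state(); print(s['time_s'],s['ee_pos'],s['ee_rot'],s['gripper_width'])
g=grab('wrist')
c=proj(g,[586.3,31.4,270])[0]; x0,y0=[int(v) for v in c-[60,60]]; print(x0,y0)
np.savez('w3.npz',**{k:v for k,v in g.items()})
cv2.imwrite('pics/e.png',cv2.resize(g['img'][y0:y0+120,x0:x0+120],(600,600),interpolation=cv2.INTER_CUBIC))
E
```

```text
7.55 [586.3497648   31.10654256 356.4356549 ] [1.79986170e+02 1.26938191e-02 6.95743656e+01] 91.15922725300466
259 146
```

View pics/e.png

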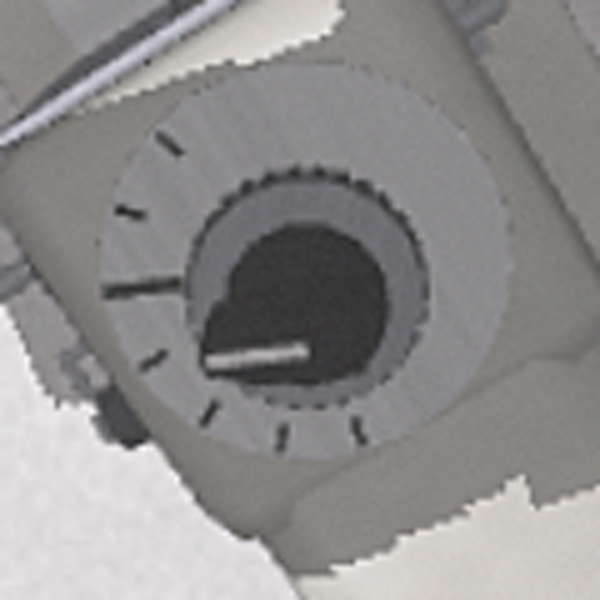

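The pointer line, (308,350) to (208,361), is parallel to the long mark, (180,282) to (103,292). Next is the ring.

Call:
{"api": "arm_command", "payload": {
  "rows": [
    {"delta_pos":[0,0,30],"roll":0,"jaw":80},
    {"delta_pos":[0,0,60],"roll":0,"jaw":75},
    {"delta_pos":[0,0,80],"roll":0,"jaw":75},
    {"delta_pos":[0,0,95],"roll":0,"jaw":75},
    {"delta_pos":[0,0,102],"roll":0,"jaw":75},
    {"delta_pos":[0,0,102],"roll":0,"jaw":75},
    {"delta_pos":[0,0,102],"roll":0,"jaw":75},
    {"delta_pos":[0,0,102],"roll":0,"jaw":50},
    {"delta_pos":[0,0,102],"roll":0,"jaw":40},
    {"delta_pos":[0,0,102],"roll":0,"jaw":30},
    {"delta_pos":[0,0,102],"roll":0,"jaw":30},
    {"delta_pos":[0,0,102],"roll":0,"jaw":30},
    {"delta_pos":[0,0,102],"roll":0,"jaw":30},
    {"delta_pos":[0,0,102],"roll":0,"jaw":30}
  ],
  "squeeze": 18
}}

```text
time_s: 8.77
ee_pos: [586.3, 31.3, 255.0]
ee_rot: [180.0, -0.0, 69.7]
force: [-1.1, 0.8, 3.3]
gripper_width: 41.1
gripper_force: 18.0
```

Call:
{"api": "arm_command", "payload": {
  "rows": [
    {"delta_pos":[0,0,0],"roll":1,"jaw":30},
    {"delta_pos":[0,0,0],"roll":2,"jaw":30},
    {"delta_pos":[0,0,0],"roll":3,"jaw":30},
    {"delta_pos":[0,0,0],"roll":4,"jaw":30},
    {"delta_pos":[0,0,0],"roll":5,"jaw":30},
    {"delta_pos":[0,0,0],"roll":6,"jaw":30},
    {"delta_pos":[0,0,0],"roll":7,"jaw":30},
    {"delta_pos":[0,0,0],"roll":8,"jaw":30},
    {"delta_pos":[0,0,0],"roll":9,"jaw":30},
    {"delta_pos":[0,0,0],"roll":9,"jaw":30},
    {"delta_pos":[0,0,0],"roll":9,"jaw":30}
  ]
}}

```text
time_s: 9.68
ee_pos: [586.2, 31.5, 255.0]
ee_rot: [-180.0, -0.0, 24.8]
force: [-2.1, 0.7, 4.9]
gripper_width: 41.3
gripper_force: 18.0
```

```bash
python3 -c "
from h import *
s=env.state();print(s['torque'],s['ee_rot'],s['force'],s['qpos'])"
```

```text
[ 0.20701563  0.31617252 -0.01336359] [-1.79991022e+02 -3.05665081e-02  2.48302744e+01] [-2.06646159  0.68148316  4.93981533] [1.94009986e+00 1.81477412e+01 8.39419450e+01 2.06191508e-02
 7.78856470e+01 6.71055002e+01]
```

Call:
{"api": "arm_command", "payload": {
  "rows": [
    {"delta_pos":[0,0,0],"roll":1,"jaw":30},
    {"delta_pos":[0,0,0],"roll":2,"jaw":30},
    {"delta_pos":[0,0,0],"roll":3,"jaw":30},
    {"delta_pos":[0,0,0],"roll":4,"jaw":30},
    {"delta_pos":[0,0,0],"roll":5,"jaw":30},
    {"delta_pos":[0,0,0],"roll":6,"jaw":30},
    {"delta_pos":[0,0,0],"roll":7,"jaw":30},
    {"delta_pos":[0,0,0],"roll":7,"jaw":30},
    {"delta_pos":[0,0,0],"roll":7,"jaw":30}
  ]
}}

```text
time_s: 10.43
ee_pos: [586.5, 31.5, 254.6]
ee_rot: [-180.0, -0.0, -10.1]
force: [-0.3, 1.7, 2.4]
gripper_width: 41.2
gripper_force: 18.0
```

```bash
python3 -c "
from h import *
s=env.state();print(s['torque'],s['ee_rot'],s['force'],s['qpos'])"
```

```text
[0.32862753 0.13907232 0.186636  ] [-1.79972377e+02 -3.42132815e-02 -1.00836564e+01] [-0.25744928  1.66040723  2.35413249] [1.94403274e+00 1.81791337e+01 8.39575610e+01 2.03450744e-02
 7.78240876e+01 1.02023397e+02]
```

The reaction torque is up to 0.19 N m, well over the ring's friction, which suggests it's at the stop. I'll push a bit more to confirm.

Call:
{"api": "arm_command", "payload": {
  "rows": [
    {"delta_pos":[0,0,0],"roll":1,"jaw":30},
    {"delta_pos":[0,0,0],"roll":2,"jaw":30},
    {"delta_pos":[0,0,0],"roll":3,"jaw":30},
    {"delta_pos":[0,0,0],"roll":3,"jaw":30}
  ],
  "squeeze": 25
}}

```text
time_s: 10.77
ee_pos: [586.7, 31.4, 254.6]
ee_rot: [-180.0, -0.1, -25.2]
force: [-0.3, 1.2, 2.8]
gripper_width: 41.1
gripper_force: 25.0
```

```bash
python3 -c "
from h import *
s=env.state();print(s['torque'],s['ee_rot'],s['force'],s['gripper_width'],s['gripper_force'])"
```

```text
[0.25075254 0.01024742 0.39940668] [-1.79973212e+02 -5.23204135e-02 -2.51748871e+01] [-0.30648026  1.23972182  2.81295948] 41.09107744826388 25.001907348632812
```

Call:
{"api": "arm_command", "payload": {
  "rows": [
    {"delta_pos":[0,0,0],"roll":3,"jaw":75},
    {"delta_pos":[0,0,0],"roll":3,"jaw":75},
    {"delta_pos":[0,0,0],"roll":3,"jaw":75},
    {"delta_pos":[0,0,0],"roll":3,"jaw":75},
    {"delta_pos":[0,0,-20],"roll":3,"jaw":75},
    {"delta_pos":[0,0,-50],"roll":3,"jaw":90},
    {"delta_pos":[0,0,-80],"roll":3,"jaw":100},
    {"delta_pos":[0,0,-105],"roll":3,"jaw":100},
    {"delta_pos":[0,0,-105],"roll":3,"jaw":100},
    {"delta_pos":[0,0,-105],"roll":3,"jaw":100},
    {"delta_pos":[0,0,-105],"roll":3,"jaw":100},
    {"delta_pos":[0,0,-105],"roll":3,"jaw":100}
  ]
}}

```text
time_s: 11.77
ee_pos: [585.7, 31.2, 357.6]
ee_rot: [179.9, 0.1, -40.2]
force: [0.5, -0.1, 0.0]
gripper_width: 90.7
gripper_force: 0.0
```

```bash
python3 - <<'E'
from h import *
s=env.state(); print(s['time_s'],s['ee_pos'],s['ee_rot'],s['gripper_width'],s['force'])
g=grab('wrist')
c=proj(g,[586.3,31.4,270])[0]; x0,y0=[int(v) for v in c-[60,60]]; print(x0,y0)
np.savez('w4.npz',**{k:v for k,v in g.items()})
cv2.imwrite('pics/f.png',cv2.resize(g['img'][y0:y0+120,x0:x0+120],(600,600),interpolation=cv2.INTER_CUBIC))
E
```

```text
11.7667 [585.69412631  31.16900724 357.61793194] [ 1.79861322e+02  1.38870079e-01 -4.02095097e+01] 90.70699121335372 [ 0.45095449 -0.07907094  0.00498257]
259 145
```

View pics/f.png

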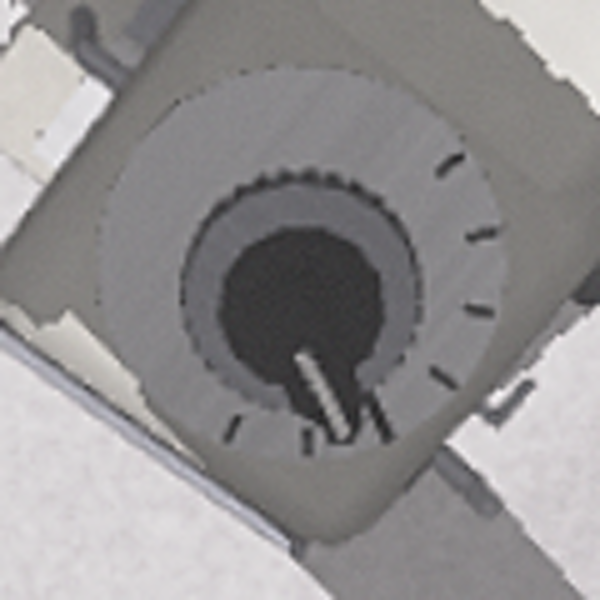

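The pointer line runs (302,352) to (344,437), next to the long mark at about (368,395) to (388,440). I'll compute the angle.

```bash
python3 - <<'E'
from h import *
an=lambda v:np.degrees(np.arctan2(v[1],v[0]))%360
for n,o,a,b,m in (('w3',(259,146),(308,350),(208,361),[(180,282),(103,292)]),('w4',(259,145),(302,352),(344,437),[(368,395),(388,440)])):
    g=dict(np.load(n+'.npz')); g['fish']=True
    f=lambda p:np.array(p,float)/5+o-0.4
    A,B=onz(g,f(a),296)[0],onz(g,f(b),296)[0]; M=onz(g,[f(q) for q in m],247)
    print(n,A,an(B-A),np.linalg.norm(B-A),'mark',an(M[1]-M[0]),an(M.mean(0)-[586.5,31.5,247]))
E
```

```text
w3 [586.78070187  31.29064925 296.        ] 166.1569430042296 15.904887733223628 mark 167.11257719657058 166.38376831731156
w4 [586.58088663  31.64824405 296.        ] 164.7898982528687 15.932232491179429 mark 163.0141144855125 165.92605902635196
```

Pointer and mark agree within about 2°, the ring is at its stop and the arm is clear, so I'm handing in.

```bash
python3 -c "
from h import *
print(env.job_done())"
```

```text
the job is handed in; nothing more can be done
None
```

The knob points at the long mark (within about 2° in the last wrist picture), the lock ring is turned clockwise to its hard stop, and the job was handed in at about 12 s with the arm clear; no verdict came back.

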